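Set the thumbwheel preset to its tags and enter it

TASK

On the grey selector box, turn each of the three thumbwheels until the colour field on top, centred at the white index lines, matches the coloured tag lying beside that wheel; then, with all three right, press the green button fully down and let it go. Feel for each wheel and press gently (under 20 N on the wheels, which stand a little uneven), and leave the tools and parts on the bench alone.

Things in the scene. Friction and masses are not known exactly. Their poses are not given: they have to be found in the camera images.
- selector: Grey box, aluminium deck, fixed: 120 (x) by 210 (y) by 58 mm high; origin: centre of underside; x points away from the robot, y left along the wheels' axle, z up; yaw within 0.35 rad. Thumbwheels at x = 0, y = +60, +20, -20 mm. Black cheeks, 36 by 5 mm, tops 70 mm high, at y = +80, +40, 0, -40 mm, with white index lines at x = 0. Force on all of it must stay under 20 N.
- wheel0 (a joint): Angle (rad, 0 to 5.655, end stops) of the left wheel, 50 mm across, 22 wide. Ten rim fields of 0.6283 rad (15.7 mm): 0 black, 1 brown, 2 red, 3 orange, 4 yellow, 5 green, 6 blue, 7 violet, 8 grey, 9 white. Field k is centred on top at k x 0.6283. Dragging the top of the rim to selector -x (towards the robot) raises the value, to +x lowers it.
- wheel1 (a joint): Angle (rad, 0 to 5.655, end stops) of the middle wheel, 50 mm across, 22 wide. Ten rim fields of 0.6283 rad (15.7 mm): 0 black, 1 brown, 2 red, 3 orange, 4 yellow, 5 green, 6 blue, 7 violet, 8 grey, 9 white. Field k is centred on top at k x 0.6283. Dragging the top of the rim to selector -x (towards the robot) raises the value, to +x lowers it.
- wheel2 (a joint): Angle (rad, 0 to 5.655, end stops) of the right wheel, 50 mm across, 22 wide. Ten rim fields of 0.6283 rad (15.7 mm): 0 black, 1 brown, 2 red, 3 orange, 4 yellow, 5 green, 6 blue, 7 violet, 8 grey, 9 white. Field k is centred on top at k x 0.6283. Dragging the top of the rim to selector -x (towards the robot) raises the value, to +x lowers it.
- top0 (a point): Nominal rim top of the left wheel, 80 mm above the bench (x 0, y 60 mm). The true rim is up to 4 mm higher or lower, differently for each wheel and unmeasured: find it by touch. Its axle yields about 6 N per mm pressed (5 mm at most). Smooth, no clicks, stays where left; about 2 N at the rim turns it: a shut fingertip pressed on top with 5 to 10 N drags it by friction, a light one slips.
- slot0 (a point): Place of the left wheel's tag, on the deck 47 mm beyond its axle (selector x = 47, y = 60 mm), 58 mm above the bench.
- top1 (a point): Nominal rim top of the middle wheel, 80 mm above the bench (x 0, y 20 mm). The true rim is up to 4 mm higher or lower, differently for each wheel and unmeasured: find it by touch. Its axle yields about 6 N per mm pressed (5 mm at most). Smooth, no clicks, stays where left; about 2 N at the rim turns it: a shut fingertip pressed on top with 5 to 10 N drags it by friction, a light one slips.
- slot1 (a point): Place of the middle wheel's tag, on the deck 47 mm beyond its axle (selector x = 47, y = 20 mm), 58 mm above the bench.
- top2 (a point): Nominal rim top of the right wheel, 80 mm above the bench (x 0, y -20 mm). The true rim is up to 4 mm higher or lower, differently for each wheel and unmeasured: find it by touch. Its axle yields about 6 N per mm pressed (5 mm at most). Smooth, no clicks, stays where left; about 2 N at the rim turns it: a shut fingertip pressed on top with 5 to 10 N drags it by friction, a light one slips.
- slot2 (a point): Place of the right wheel's tag, on the deck 47 mm beyond its axle (selector x = 47, y = -20 mm), 58 mm above the bench.
- enter (a joint): Travel of the round green enter button (24 mm across, spring return), 0 released to 0.006 m fully down, which takes 5 N; below that it is rigid. Up to 40 N is allowed on the selector while the button is down.
- enter_top (a point): Centre of the green button's top face (selector x = 0, y = -75 mm).
- tag_red: Flat red tag, 16 by 20 by 4 mm, fixed on the deck in one of the three slots (origin within 12 mm of that slot). The wheel of that slot has to show field 2, red.
- tag_green: Flat green tag, 16 by 20 by 4 mm, fixed on the deck in one of the three slots (origin within 12 mm of that slot). The wheel of that slot has to show field 5, green.
- tag_blue: Flat blue tag, 16 by 20 by 4 mm, fixed on the deck in one of the three slots (origin within 12 mm of that slot). The wheel of that slot has to show field 6, blue.
- pliers: Pliers with a red and a blue grip, 150 mm long, 12 mm high, lying loose; origin near the pivot, underside. Bystander: leave it alone.
- screwdriver: Loose screwdriver lying on the bench; origin on its shank or handle, underside. Bystander: leave it alone.
- wrench: Loose steel wrench lying flat on the bench; origin on its shank or handle, underside. Bystander: leave it alone.
- carton: Cardboard box 90 by 60 by 45 mm; origin: centre of underside. Bystander: leave it alone.
- motor: Small aluminium motor can, 52 mm across, 82 mm high with its shaft, standing; origin: centre of underside. Bystander: leave it alone.
- tray: Blue open tray 100 by 140 by 30 mm; origin: centre of underside. Bystander: leave it alone.
- spare_wheel: Spare black wheel, 50 mm across, 22 mm thick, lying flat; origin: centre of underside. Bystander: leave it alone.
There are look-alikes about, which are no part of the job. What is meant by the selector is not turquoise, and is the larger of those in its own colour.

How it is judged:
By the outcome, as a careful person would: the job done as asked, in the order asked, and still so for the second after the job is handed in, with the robot touching nothing.
It also fails if it takes over 69 s, if anything falls off the work surface, if the arm or the gripper's body presses on something with over 40 N, if the wrist force passes 120 N, or if a joint passes its speed limit or range.

ROBOT

A 6-joint arm with a two-finger parallel gripper is mounted at the origin on the work surface. World frame = base frame: x ahead of the robot, y to its left, z up, the work surface at z = 0. Lengths are in m, angles in degrees, forces in N, time in s.
With the tool pointing down it reaches from about 0.4 to 0.825 m from the base axis. Payload 7 kg.
Tool frame: the origin (TCP) lies at the very end of the fingers, on their centre line; the grasp point (between the pads) lies 19 mm behind it (ctrl.grip_point_offset is the z of the grasp point in the tool frame, in m); z points along the fingers, y is the line along which they close (so a half turn about z gives the same grasp; the last joint's range is limited). The gripper opens to 88 mm and grips with 3 to 60 N. Pads are 19 mm wide; open, the fingers measure 130 mm over their backs; the gripper's body (78 mm by 193 mm) begins 47 mm behind the grasp point.
Start: joints at [-54.425, 20.546, 0.682, 0, -70.136, -16.507], TCP at [0.22, -0.638, 0.19] pointing down, gripper open.
Joint ranges: [-176.03, 176.03], [-82.01, 121.73], [-58.28, 71.71], [-173.87, 95.51], [-174.79, -0.11], [-173.66, 173.66]. Speed limits (degrees/s): [136.94, 136.94, 172.46, 180, 180, 180].

INTERFACE

Orientations are given as [roll, pitch, yaw] about the fixed x, y, z axes, in that order (R = Rz(yaw) Ry(pitch) Rx(roll)).
In Python, from plant import ctrl gives the robot as it stands.
- The arm moves only by the tool step_arm, never from a script. Its argument "deltas" is a list of rows, each a list of 3 entries, a list of its own where there are three numbers: the shift along the tool's x, y, z in cm, then the turn, a rotation vector about the tool's x, y, z in rad, then the opening, from -1 (shut) to 1 (fully open). In form: [[[dx, dy, dz], [rx, ry, rz], claw], ...]. A call has 1 to 12 rows; each row is the pose to reach, as a shift and turn from the pose commanded when the call began, along the tool's axes at that moment; what a row does not reach only later rows make up. A row lasts 1/8 s, in which the tool goes at most 62.5 mm and 10.7 degrees, less where a joint would pass 70% of its speed; a pose out of reach is approached as far as the arm can. A call with a gripper value outside its range is refused whole. The fingers move at their own pace and stop on an object; "grip_force" is the grip in N (left out, the last holds). Time passes only in rows, so rows that repeat a pose let the fingers close. It gives the time, the measured TCP pose, the force, the opening and the grip force at its end, in the units of the state.
- ctrl.sense(): the state, without advancing time (a new reading comes with each control period).
- ctrl.get_image(name): name is "side" or "top"; returns a dict with "pixels" (400x640x3 uint8, blue, green, red), "K" (3x3 intrinsics, pixels), "k1" (the pictures are not rectified: a ray, as slopes to the right and down, at radius r is drawn at 1 + k1 r^2 times it, then the intrinsics apply), "camera_from_world" (4x4, takes a point from world to camera coordinates). Camera axes: x right, y down, z forward; pixel columns grow to the right and rows downward; lengths in m; the calibration is good to about 2 mm. A picture is of the moment at which its call begins. There is no depth.
- ctrl.hand_in(): hands the job in; it is judged then, once.
The state is a dict: "clock": time; "joint_positions": joint angles; "joint_velocities": joint speeds; "effort": joint torques, N m; "ee_pos": TCP position; "tcp_rot": TCP orientation; "contact_force": force on the tool from outside, world axes, zero at the start; "torque": the same for the moment, N m; "width": finger opening in m; "finger_force": force on a finger pad.
Only numpy, scipy, OpenCV 4.12 (cv2) and the standard library are available. Lean on these libraries where they do the work, as an engineer would, in place of code of your own. Each camera call takes 0.05 s, during which the arm holds its last target. There are 200 camera calls.

## Working session

There is one attempt and no reset: what is moved stays moved. The work goes in short steps, Python scripts to look and compute and a tool call to move; the robot and the scene stay as the last step left them, time stands still between calls to the robot, and variables do not carry over. Pictures are saved under pics/ and viewed, at most 10 in all, crops included, and the job is handed in when it is done.

Besides the shell and the picture viewer there is one more tool, called after "Request:" by a JSON object that holds its "method" and its "body", one argument or row to a line. step_arm: Moves the arm, as the interface text tells. Its arguments: {"type":"object","properties":{"deltas":{"type":"array"},"grip_force":{"type":"number"}},"required":["deltas"]}

```bash
mkdir -p pics
cat > h.py <<'E'
from plant import ctrl
import numpy as np, cv2
def snap(n,f=None):
    im=ctrl.get_image(n)
    if f: cv2.imwrite('pics/'+f,im['pixels'])
    return im
def proj(im,P):
    P=np.atleast_2d(P); T=np.array(im['camera_from_world']); c=P@T[:3,:3].T+T[:3,3]
    s=c[:,:2]/c[:,2:]; s=s*(1+im['k1']*(s**2).sum(1,keepdims=True)); K=np.array(im['K'])
    return s@K[:2,:2].T+K[:2,2]
def unproj(im,uv,z):
    K=np.array(im['K']); d=(np.atleast_2d(uv)-K[:2,2])@np.linalg.inv(K[:2,:2]).T; s=d.copy()
    for _ in range(30): s=d/(1+im['k1']*(s**2).sum(1,keepdims=True))
    T=np.array(im['camera_from_world']); R=T[:3,:3]; o=-R.T@T[:3,3]
    r=np.c_[s,np.ones(len(s))]@R
    return o+r*((z-o[2])/r[:,2])[:,None]
E
python3 - <<'E'
from h import *
a=snap('top','top0.png');b=snap('side','side0.png')
for i in(a,b):
    T=np.array(i['camera_from_world']);print(-T[:3,:3].T@T[:3,3],i['K'][0],i['k1'])
s=ctrl.sense();print({k:s[k] for k in('clock','ee_pos','tcp_rot','contact_force','width')})
E
```

```text
[0.3161811  0.01798661 1.27299337] [441.73318471   0.         316.14610741] -0.05524298735340052
[0.13749002 1.20847684 0.85821511] [471.9154534   0.        317.2945784] 0.03333599874400014
{'clock': 0.1, 'ee_pos': array([ 0.22033129, -0.63752808,  0.18963434]), 'tcp_rot': array([ 1.79917072e+02, -6.78543135e-03, -1.60938789e+02]), 'contact_force': array([-0.75021269, -0.62618888,  0.70139609]), 'width': 0.08796774797906128}
```

View pics/top0.png

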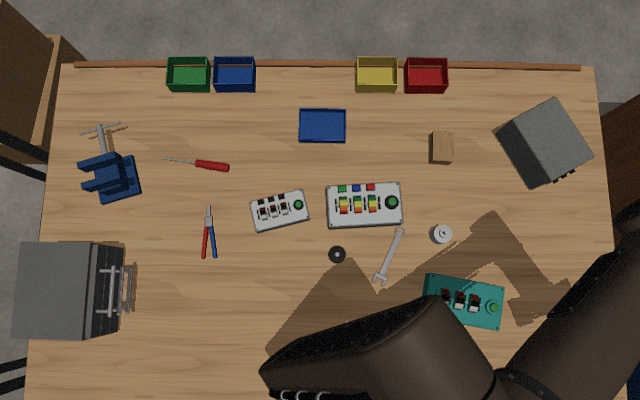

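View pics/side0.png

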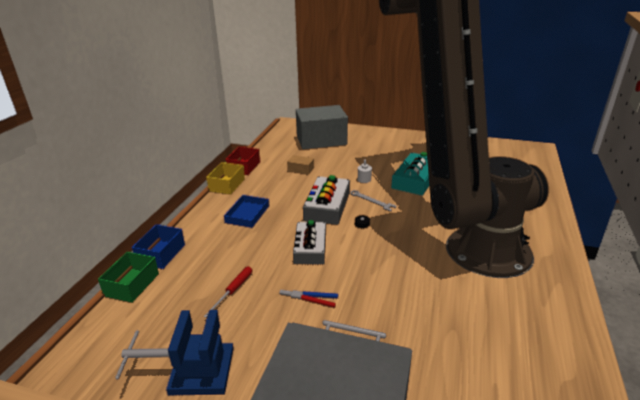

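The larger grey selector is at about (365,205) in the top view. Its tags run green, blue, red at about (342,188), (356,188) and (370,187). The smaller grey box at (280,210) and the turquoise one are look-alikes. Next I'll enlarge the selector and fit its pose.

Run:
```python
from h import *
a=cv2.imread('pics/top0.png')
c=a[170:240,315:415]; cv2.imwrite('pics/c0.png',cv2.resize(c,None,fx=8,fy=8,interpolation=cv2.INTER_CUBIC))
b=cv2.imread('pics/side0.png')
c=b[170:230,295:355]; cv2.imwrite('pics/c1.png',cv2.resize(c,None,fx=9,fy=9,interpolation=cv2.INTER_CUBIC))
```

```text
(no output)
```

View pics/c0.png

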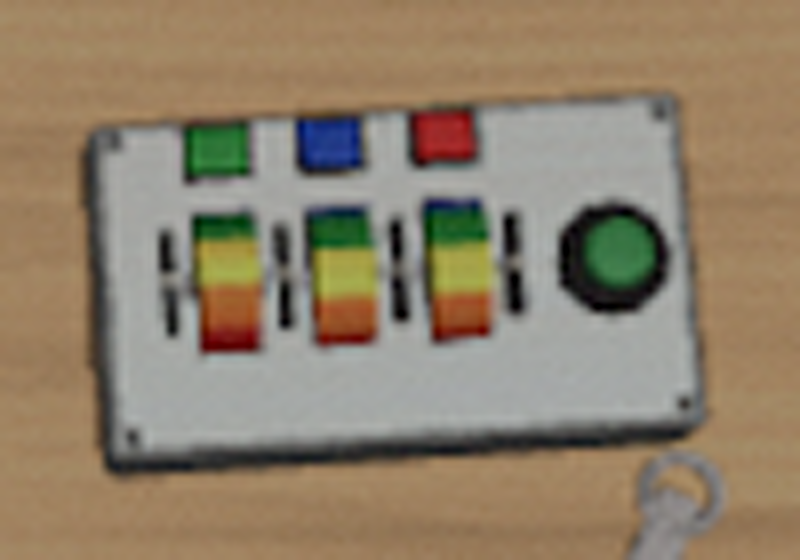

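View pics/c1.png

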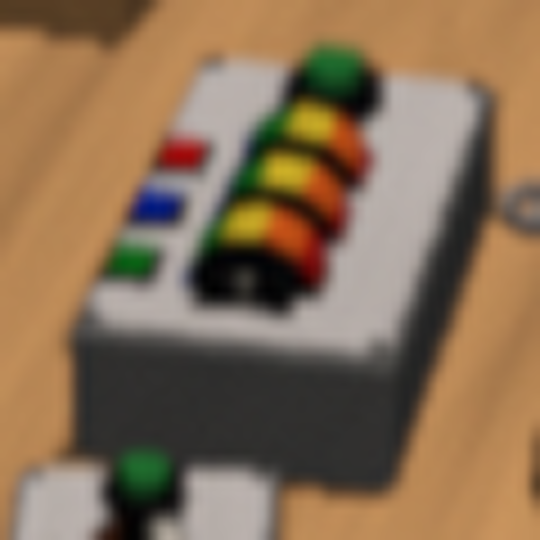

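The box shows tags green, blue, red for wheels 0, 1 and 2, so the targets are 5, 6 and 2. All three wheels sit near field 4 (yellow). Next I'll fit the box pose from the corners and index lines, and the wheel angles from the field boundaries.

```bash
cat >> h.py <<'E'
def sel(p,L):
    c,s=np.cos(p[2]),np.sin(p[2]); L=np.atleast_2d(L)
    return np.c_[p[0]+c*L[:,0]-s*L[:,1],p[1]+s*L[:,0]+c*L[:,1],L[:,2]]
WY=[.06,.02,-.02]
def rim(im,p,w,phi,theta,dz=0):
    a=np.asarray(phi)-theta
    return proj(im,sel(p,np.c_[.025*np.sin(a),np.full(a.shape,WY[w]),.055+dz+.025*np.cos(a)]))
E
python3 - <<'E'
from h import *
from scipy.optimize import least_squares as LS
im=snap('top')
f=lambda q:(np.array(q,float)+.5)/8-.5+[315,170]
L=[[.06,.105,.058],[.06,-.105,.058],[-.06,-.105,.058],[-.06,.105,.058]]+[[0,y,.07] for y in(.08,.04,0,-.04)]
q=f([[93,128],[678,96],[703,420],[110,458],[172,283],[283,275],[398,268],[513,262]])
r=LS(lambda p:(proj(im,sel(p,L))-q).ravel(),[.5,-.1,0]);p=r.x
print(p,np.round(r.fun.reshape(-1,2),1)); np.save('p.npy',p)
print('button px err',proj(im,sel(p,[[0,-.075,.066]]))-f([[622,252]]))
B=[[(4.5,225,240),(3.5,229,287),(2.5,234,331)],[(5.5,337,210),(4.5,342,247),(3.5,345,299),(2.5,345,340)],[(5.5,455,207),(4.5,459,241),(3.5,461,294),(2.5,463,336)]]
for w in range(3):
    b=np.array(B[w]);
    g=LS(lambda t:(rim(im,p,w,b[:,0]*.6283,t[0])-f(b[:,1:]))[:,1],[2.5]);print(w,g.x/.6283,g.fun, 'top',sel(p,[0,WY[w],.08]))
print('btn',sel(p,[0,-.075,.066]), 'tags',[proj(im,sel(p,[.047,y,.06])) for y in WY])
E
```

```text
[ 0.52246227 -0.1063736   0.06476712] [[-1.  -0.6]
 [ 0.3 -0.8]
 [ 1.   0.9]
 [-0.5  0.5]
 [-0.4 -0.2]
 [ 0.1 -0. ]
 [ 0.2  0. ]
 [ 0.3 -0. ]]
button px err [[-1.00990765  0.76131138]]
0 [3.77982995] [ 0.41235618 -0.10485535 -0.28695065] top [[ 0.51857896 -0.0464994   0.08      ]]
1 [4.13603743] [ 0.90273429  0.48031966 -0.41238007 -0.77513944] top [[ 0.52116783 -0.08641553  0.08      ]]
2 [4.18232208] [ 0.59864894  0.65129177 -0.35847536 -0.93421548] top [[ 0.52375671 -0.12633167  0.08      ]]
btn [[ 0.52731641 -0.18121635  0.066     ]] tags [array([[341.53968172, 188.415669  ]]), array([[355.77674721, 187.61431269]]), array([[369.99644647, 186.81498184]])]
```

```bash
cat >> h.py <<'E'
from scipy.spatial.transform import Rotation as Ro
def delta(target,yaw=None):
    s=ctrl.sense(); R=Ro.from_euler('xyz',s['tcp_rot'],degrees=True)
    d=R.inv().apply(np.array(target)-s['ee_pos'])*100
    r=None if yaw is None else (R.inv()*Ro.from_euler('xyz',[180,0,yaw],degrees=True)).as_rotvec()
    return np.round(d,2),None if r is None else np.round(r,4)
def st():
    s=ctrl.sense();p=np.load('p.npy');c,n=np.cos(p[2]),np.sin(p[2]);d=s['ee_pos'][:2]-p[:2]
    print('t',round(s['clock'],2),'sel mm',np.round([c*d[0]+n*d[1],-n*d[0]+c*d[1],s['ee_pos'][2]],4)*1000,'rot',np.round(s['tcp_rot'],2),'F',np.round(s['contact_force'],2),'w',round(s['width'],4))
E
python3 - <<'E'
from h import *
p=np.load('p.npy'); print(delta(sel(p,[.0,.06,.19])[0],np.degrees(p[2])-180)); st()
E
```

```text
(array([-4.749e+01,  4.613e+01,  3.000e-02]), array([ 0.0012, -0.0003,  0.268 ]))
t 0.15 sel mm [-335.9 -510.5  189.7] rot [ 1.7993e+02 -1.0000e-02 -1.6094e+02] F [-1.   -0.82  0.55] w 0.0877
```

Request:
{"method": "step_arm", "body": {
  "deltas": [
    [[-4.3, 4.2, 0], [0, 0, 0.03], -1],
    [[-8.6, 8.4, 0], [0, 0, 0.06], -1],
    [[-12.9, 12.6, 0], [0, 0, 0.09], -1],
    [[-17.2, 16.8, 0], [0, 0, 0.12], -1],
    [[-21.5, 21, 0], [0, 0, 0.15], -1],
    [[-25.8, 25.2, 0], [0, 0, 0.18], -1],
    [[-30.1, 29.4, 0], [0, 0, 0.21], -1],
    [[-34.4, 33.6, 0], [0, 0, 0.24], -1],
    [[-38.7, 37.8, 0], [0, 0, 0.268], -1],
    [[-43, 42, 0], [0, 0, 0.268], -1],
    [[-47.5, 46.1, 0], [0, 0, 0.268], -1],
    [[-47.5, 46.1, 0], [0, 0, 0.268], -1]
  ],
  "grip_force": 10
}}

```text
clock: 1.65
ee_pos: [0.5202, -0.0439, 0.1899]
tcp_rot: [180.0, -0.0, -176.0]
contact_force: [-0.3, -0.3, 0.7]
width: 0.0004
finger_force: 0.0
```

Run:
```python
from h import *
st(); snap('side','s1.png'); 
im=cv2.imread('pics/s1.png')[90:240,250:400]; cv2.imwrite('pics/s1c.png',cv2.resize(im,None,fx=4,fy=4,interpolation=cv2.INTER_CUBIC))
```

```text
t 1.65 sel mm [  1.8  62.5 189.9] rot [ 1.8000e+02 -2.0000e-02 -1.7605e+02] F [-0.3  -0.31  0.73] w 0.0004
```

View pics/s1c.png

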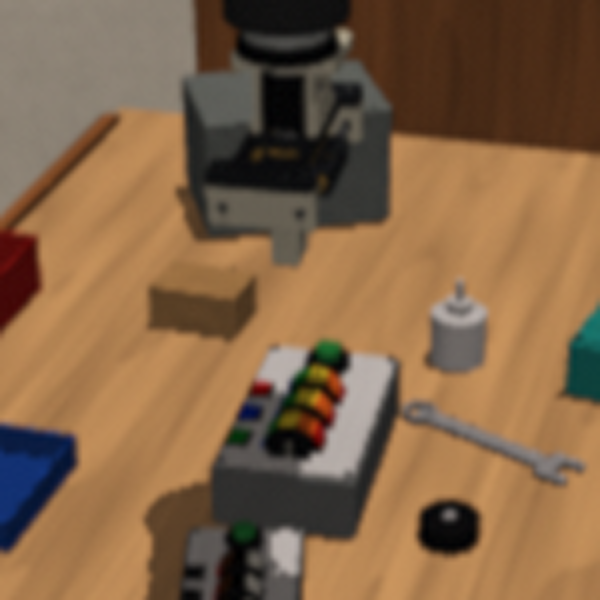

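The gripper is shut above the box, which is unobstructed in the side view. Descending to feel wheel 0.

Request:
{"method": "step_arm", "body": {
  "deltas": [
    [[-0.5, -0.25, 5], [0, 0, 0], -1],
    [[-0.5, -0.25, 9], [0, 0, 0], -1],
    [[-0.5, -0.25, 10.3], [0, 0, 0], -1],
    [[-0.5, -0.25, 10.5], [0, 0, 0], -1],
    [[-0.5, -0.25, 10.5], [0, 0, 0], -1]
  ]
}}

```text
clock: 2.33
ee_pos: [0.5249, -0.0494, 0.0869]
tcp_rot: [180.0, 0.1, -176.3]
contact_force: [-0.3, 0.6, 1.0]
width: 0.0004
finger_force: 0.0
```

Request:
{"method": "step_arm", "body": {
  "deltas": [
    [[0, 0, 0.1], [0, 0, 0], -1],
    [[0, 0, 0.2], [0, 0, 0], -1],
    [[0, 0, 0.2], [0, 0, 0], -1]
  ]
}}

```text
clock: 2.7
ee_pos: [0.5241, -0.0492, 0.0838]
tcp_rot: [180.0, 0.0, -176.3]
contact_force: [-0.5, 0.2, 0.4]
width: 0.0006
finger_force: 0.0
```

Request:
{"method": "step_arm", "body": {
  "deltas": [
    [[0, 0, 0.1], [0, 0, 0], -1],
    [[0, 0, 0.15], [0, 0, 0], -1],
    [[0, 0, 0.15], [0, 0, 0], -1]
  ]
}}

```text
clock: 3.08
ee_pos: [0.5239, -0.0492, 0.0819]
tcp_rot: [-180.0, -0.0, -176.3]
contact_force: [0.2, -0.4, 0.4]
width: 0.0001
finger_force: 0.0
```

Request:
{"method": "step_arm", "body": {
  "deltas": [
    [[0, 0.2, 0.1], [0, 0, 0], -1],
    [[0, 0.2, 0.15], [0, 0, 0], -1],
    [[0, 0.2, 0.15], [0, 0, 0], -1]
  ]
}}

```text
clock: 3.45
ee_pos: [0.5238, -0.0472, 0.0804]
tcp_rot: [-180.0, -0.0, -176.3]
contact_force: [-0.2, 0.4, -0.6]
width: 0.0006
finger_force: 0.0
```

Request:
{"method": "step_arm", "body": {
  "deltas": [
    [[0, 0, 0.1], [0, 0, 0], -1],
    [[0, 0, 0.1], [0, 0, 0], -1]
  ]
}}

```text
clock: 3.7
ee_pos: [0.5238, -0.0473, 0.0794]
tcp_rot: [180.0, -0.0, -176.3]
contact_force: [-0.8, -0.8, 0.6]
width: 0.0003
finger_force: 0.0
```

Request:
{"method": "step_arm", "body": {
  "deltas": [
    [[0, 0, 0.1], [0, 0, 0], -1],
    [[0, 0, 0.1], [0, 0, 0], -1]
  ]
}}

```text
clock: 3.95
ee_pos: [0.5238, -0.0473, 0.0784]
tcp_rot: [180.0, -0.0, -176.3]
contact_force: [-1.0, 1.1, 0.3]
width: 0.0004
finger_force: 0.0
```

Request:
{"method": "step_arm", "body": {
  "deltas": [
    [[0, 0, 0.1], [0, 0, 0], -1],
    [[0, 0, 0.1], [0, 0, 0], -1]
  ]
}}

```text
clock: 4.2
ee_pos: [0.5238, -0.0472, 0.0774]
tcp_rot: [-180.0, -0.0, -176.3]
contact_force: [-0.4, -0.7, 0.1]
width: 0.0003
finger_force: 0.0
```

Request:
{"method": "step_arm", "body": {
  "deltas": [
    [[0, 0, 0.1], [0, 0, 0], -1],
    [[0, 0, 0.1], [0, 0, 0], -1]
  ]
}}

```text
clock: 4.45
ee_pos: [0.5238, -0.0472, 0.0764]
tcp_rot: [180.0, -0.0, -176.3]
contact_force: [0.1, 0.3, -0.1]
width: 0.0004
finger_force: 0.0
```

Request:
{"method": "step_arm", "body": {
  "deltas": [
    [[0, 0, 0.1], [0, 0, 0], -1],
    [[0, 0, 0.1], [0, 0, 0], -1]
  ]
}}

```text
clock: 4.7
ee_pos: [0.5238, -0.0472, 0.0754]
tcp_rot: [-180.0, -0.0, -176.3]
contact_force: [0.3, -0.2, 0.5]
width: 0.0001
finger_force: 0.0
```

Run:
```python
from h import *
st()
```

```text
t 4.7 sel mm [ 5.2 58.9 75.4] rot [-1.8000e+02 -1.0000e-02 -1.7629e+02] F [ 0.34 -0.2   0.47] w 0.0001
```

Request:
{"method": "step_arm", "body": {
  "deltas": [
    [[0, 0, 0.08], [0, 0, 0], -1],
    [[0, 0, 0.08], [0, 0, 0], -1]
  ]
}}

```text
clock: 4.95
ee_pos: [0.5238, -0.0472, 0.0746]
tcp_rot: [180.0, -0.0, -176.3]
contact_force: [0.3, -0.0, 0.0]
width: 0.0007
finger_force: 0.0
```

Run:
```python
from h import *
st(); snap('side','s2.png'); 
im=cv2.imread('pics/s2.png')[150:230,290:390]; cv2.imwrite('pics/s2c.png',cv2.resize(im,None,fx=7,fy=7,interpolation=cv2.INTER_CUBIC))
```

```text
t 4.95 sel mm [ 5.2 58.9 74.6] rot [ 1.8000e+02 -1.0000e-02 -1.7629e+02] F [ 0.34 -0.04  0.  ] w 0.0007
```

View pics/s2c.png

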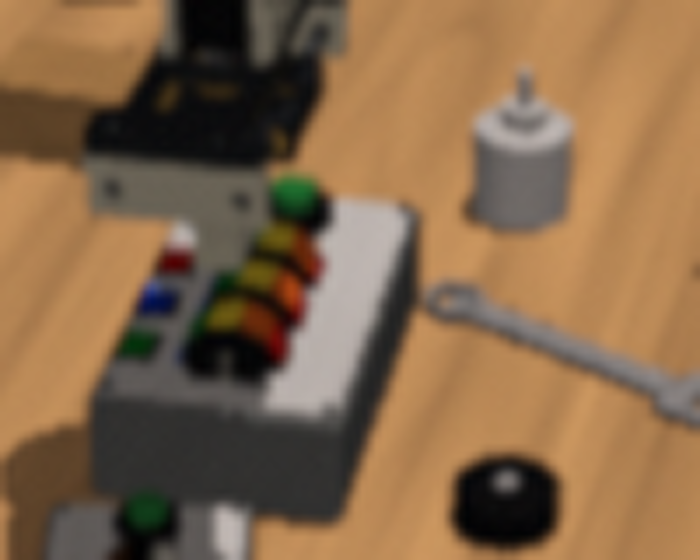

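Run:
```python
from h import *
im=snap('side');p=np.load('p.npy');s=ctrl.sense()
g=lambda P:np.round((proj(im,P)-[290,150]+.5)*7-.5)
print('tcp',g(s['ee_pos'])); print('tops',g(sel(p,[[0,y,.08] for y in WY])),'btn',g(sel(p,[0,-.075,.066])))
print('corners',g(sel(p,[[.06,.105,.058],[-.06,.105,.058],[-.06,-.105,.058],[.06,.105,0],[-.06,.105,0]])))
print('tags',g(sel(p,[[.047,y,.062] for y in WY])))
```

```text
tcp [[227. 320.]]
tops [[238. 313.]
 [256. 270.]
 [274. 230.]] btn [[298. 201.]]
corners [[ 88. 390.]
 [346. 419.]
 [427. 199.]
 [ 93. 495.]
 [345. 525.]]
tags [[140. 335.]
 [161. 293.]
 [180. 252.]]
```

Run:
```python
from h import *
im=snap('side');p=np.load('p.npy')
g=lambda P:np.round((proj(im,P)-[250,90]+.5)*4-.5)
print('s1 tcp',g([[.5202,-.0439,.1899],[.5202,-.0439,.2099],[.5202,-.0439,.215]])); print(ctrl.grip_point_offset)
c=cv2.imread('pics/s2.png')[170:210,305:345]; cv2.imwrite('pics/s2d.png',cv2.resize(c,None,fx=14,fy=14,interpolation=cv2.INTER_CUBIC))
```

```text
s1 tcp [[291. 298.]
 [291. 275.]
 [291. 269.]]
-0.0188
```

View pics/s2d.png

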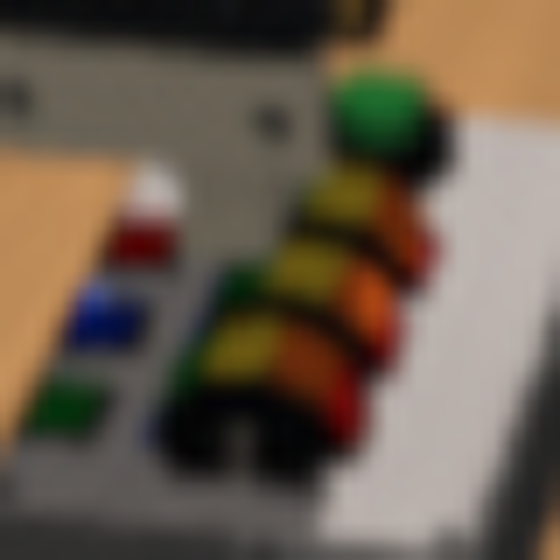

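Run:
```python
from h import *
im=snap('side');p=np.load('p.npy')
g=lambda P,o,k:np.round((proj(im,P)-o+.5)*k-.5)
for e,o,k in(([.5202,-.0439,.1899],[250,90],4),([.5238,-.0472,.0746],[290,150],7)):
    a=p[2]
    for sg in(1,-1):
        print(g([np.array(e)+[np.cos(a)*x-np.sin(a)*sg*.0965,np.sin(a)*x+np.cos(a)*sg*.0965,z] for x in(.039,-.039) for z in(.066,)],o,k).tolist())
b=snap('top','t2.png')
s=cv2.imread('pics/s1.png')[100:170,270:370];t=cv2.imread('pics/t2.png')[130:330,240:440]
c=np.hstack([cv2.resize(s,(571,400),interpolation=cv2.INTER_CUBIC)[:,:400],cv2.resize(t,(400,400),interpolation=cv2.INTER_CUBIC)]); cv2.imwrite('pics/m.png',c)
```

```text
[[207.0, 271.0], [313.0, 281.0]]
[[270.0, 167.0], [365.0, 174.0]]
[[87.0, 292.0], [264.0, 311.0]]
[[191.0, 93.0], [351.0, 107.0]]
```

View pics/m.png

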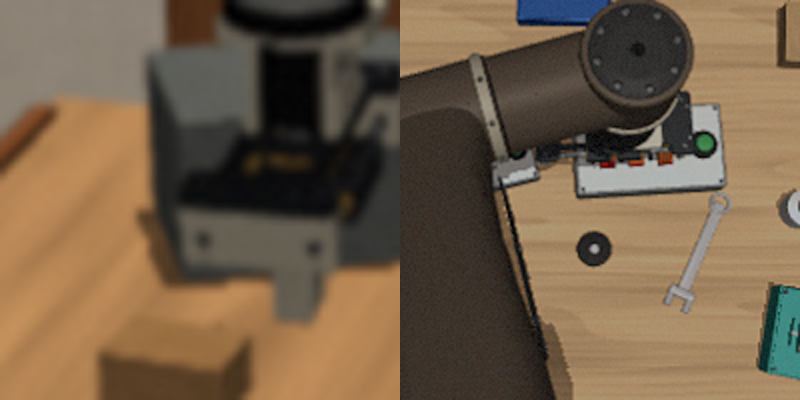

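Run:
```python
from h import *
im=snap('top')
for z in(.2,.25,.3,.35,.4): print(z,unproj(im,[[358.5,155]],z)[0,:2])
im=snap('side')
for z in(.0746,.09,.105): print(z,unproj(im,[[290+232/7,150+272/7]],z)[0], unproj(im,[[250+287/4,90+264/4]],z+.115)[0])
s=ctrl.sense();print(s['joint_positions'],s['width'])
```

```text
0.2 [ 0.62279429 -0.07919809]
0.25 [ 0.60850654 -0.07466942]
0.3 [ 0.59421879 -0.07014075]
0.35 [ 0.57993104 -0.06561207]
0.4 [ 0.56564329 -0.0610834 ]
0.0746 [ 0.53236433 -0.08841245  0.0746    ] [ 0.53881273 -0.09905256  0.1896    ]
0.09 [ 0.52460406 -0.06292533  0.09      ] [ 0.52956919 -0.06893665  0.205     ]
0.105 [ 0.51704536 -0.03810021  0.105     ] [ 0.52056574 -0.03960297  0.22      ]
[ 1.62337872e+01  1.28154169e+01 -2.69576158e+01 -2.20668538e-03
 -5.02246419e+01 -1.02521209e+02] 0.0003628373585099857
```

The picture shows the shut fingertips roughly 30 mm above the reported TCP: seen at (323,189), expected (322,196). Nothing has been touched yet either. I'll keep feeling downward in 2 mm steps.

Request:
{"method": "step_arm", "body": {
  "deltas": [
    [[0, 0, 0.15], [0, 0, 0], -1],
    [[0, 0, 0.2], [0, 0, 0], -1],
    [[0, 0, 0.2], [0, 0, 0], -1]
  ]
}}

```text
clock: 5.68
ee_pos: [0.5238, -0.0473, 0.0726]
tcp_rot: [-180.0, -0.0, -176.3]
contact_force: [-0.5, 0.2, -0.4]
width: 0.0005
finger_force: 0.0
```

Request:
{"method": "step_arm", "body": {
  "deltas": [
    [[0, 0, 0.15], [0, 0, 0], -1],
    [[0, 0, 0.2], [0, 0, 0], -1],
    [[0, 0, 0.2], [0, 0, 0], -1]
  ]
}}

```text
clock: 6.05
ee_pos: [0.5238, -0.0473, 0.0706]
tcp_rot: [-180.0, -0.0, -176.3]
contact_force: [0.4, -0.7, -0.5]
width: 0.0008
finger_force: 0.0
```

Request:
{"method": "step_arm", "body": {
  "deltas": [
    [[0, 0, 0.15], [0, 0, 0], -1],
    [[0, 0, 0.2], [0, 0, 0], -1],
    [[0, 0, 0.2], [0, 0, 0], -1]
  ]
}}

```text
clock: 6.42
ee_pos: [0.5238, -0.0473, 0.0686]
tcp_rot: [-180.0, -0.0, -176.3]
contact_force: [-0.3, 0.6, 0.2]
width: 0.0005
finger_force: 0.0
```

Request:
{"method": "step_arm", "body": {
  "deltas": [
    [[0, 0, 0.2], [0, 0, 0], -1],
    [[0, 0, 0.3], [0, 0, 0], -1],
    [[0, 0, 0.3], [0, 0, 0], -1]
  ]
}}

```text
clock: 6.8
ee_pos: [0.5238, -0.0472, 0.0655]
tcp_rot: [-180.0, -0.0, -176.3]
contact_force: [-0.3, -0.0, -0.2]
width: 0.0005
finger_force: 0.0
```

Request:
{"method": "step_arm", "body": {
  "deltas": [
    [[0, 0, 0.15], [0, 0, 0], -1],
    [[0, 0, 0.2], [0, 0, 0], -1],
    [[0, 0, 0.2], [0, 0, 0], -1]
  ]
}}

```text
clock: 7.18
ee_pos: [0.5238, -0.0472, 0.0636]
tcp_rot: [180.0, -0.0, -176.3]
contact_force: [-0.3, 0.3, 0.3]
width: 0.0005
finger_force: 0.0
```

Request:
{"method": "step_arm", "body": {
  "deltas": [
    [[0, 0, 0.15], [0, 0, 0], -1],
    [[0, 0, 0.2], [0, 0, 0], -1],
    [[0, 0, 0.2], [0, 0, 0], -1]
  ]
}}

```text
clock: 7.55
ee_pos: [0.5238, -0.0473, 0.0616]
tcp_rot: [-180.0, -0.0, -176.3]
contact_force: [0.3, -0.2, -0.3]
width: 0.0003
finger_force: 0.0
```

Request:
{"method": "step_arm", "body": {
  "deltas": [
    [[0, 0, 0.1], [0, 0, 0], -1],
    [[0, 0, 0.15], [0, 0, 0], -1],
    [[0, 0, 0.15], [0, 0, 0], -1]
  ]
}}

```text
clock: 7.92
ee_pos: [0.5238, -0.0473, 0.0601]
tcp_rot: [-180.0, -0.0, -176.3]
contact_force: [0.1, -0.4, 0.9]
width: 0.0006
finger_force: 0.0
```

Request:
{"method": "step_arm", "body": {
  "deltas": [
    [[0, 0, 0.1], [0, 0, 0], -1],
    [[0, 0, 0.15], [0, 0, 0], -1],
    [[0, 0, 0.15], [0, 0, 0], -1]
  ]
}}

```text
clock: 8.3
ee_pos: [0.5238, -0.0473, 0.0586]
tcp_rot: [-180.0, -0.0, -176.3]
contact_force: [-0.4, 0.2, 0.0]
width: 0.0005
finger_force: 0.0
```

Run:
```python
from h import *
st(); snap('side','s3.png'); 
im=cv2.imread('pics/s3.png')[160:220,300:380]; cv2.imwrite('pics/s3c.png',cv2.resize(im,None,fx=10,fy=10,interpolation=cv2.INTER_CUBIC))
```

```text
t 8.3 sel mm [ 5.2 58.9 58.6] rot [-1.8000e+02 -1.0000e-02 -1.7629e+02] F [-0.36  0.22  0.01] w 0.0005
```

View pics/s3c.png

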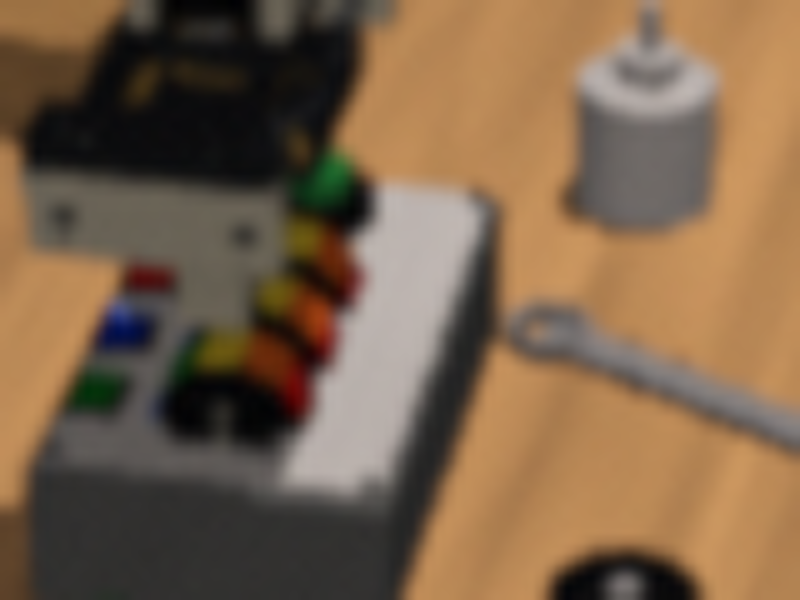

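The finger is visible just above wheel 0, with its lower edge near row 330 of the crop and the wheel's yellow field starting near 335. Contact is close, so I'm taking smaller steps.

Request:
{"method": "step_arm", "body": {
  "deltas": [
    [[0, 0, 0.1], [0, 0, 0], -1],
    [[0, 0, 0.1], [0, 0, 0], -1]
  ]
}}

```text
clock: 8.6
ee_pos: [0.5238, -0.0472, 0.0576]
tcp_rot: [180.0, -0.0, -176.3]
contact_force: [0.4, -0.4, 0.3]
width: 0.0004
finger_force: 0.0
```

Request:
{"method": "step_arm", "body": {
  "deltas": [
    [[0, 0, 0.1], [0, 0, 0], -1],
    [[0, 0, 0.1], [0, 0, 0], -1]
  ]
}}

```text
clock: 8.85
ee_pos: [0.5238, -0.0473, 0.0566]
tcp_rot: [-180.0, -0.0, -176.3]
contact_force: [0.2, 0.5, -0.6]
width: 0.0005
finger_force: 0.0
```

Request:
{"method": "step_arm", "body": {
  "deltas": [
    [[0, 0, 0.1], [0, 0, 0], -1],
    [[0, 0, 0.1], [0, 0, 0], -1]
  ]
}}

```text
clock: 9.1
ee_pos: [0.5238, -0.0472, 0.0556]
tcp_rot: [-180.0, -0.0, -176.3]
contact_force: [-0.1, 0.3, 0.2]
width: 0.0004
finger_force: 0.0
```

Request:
{"method": "step_arm", "body": {
  "deltas": [
    [[0, 0, 0.1], [0, 0, 0], -1],
    [[0, 0, 0.1], [0, 0, 0], -1]
  ]
}}

```text
clock: 9.35
ee_pos: [0.5238, -0.0473, 0.0546]
tcp_rot: [-180.0, -0.0, -176.3]
contact_force: [-0.0, -0.9, -0.4]
width: 0.0003
finger_force: 0.0
```

Request:
{"method": "step_arm", "body": {
  "deltas": [
    [[0, 0, 0.1], [0, 0, 0], -1],
    [[0, 0, 0.1], [0, 0, 0], -1]
  ]
}}

```text
clock: 9.6
ee_pos: [0.5238, -0.0472, 0.0536]
tcp_rot: [180.0, -0.0, -176.3]
contact_force: [-0.1, 0.1, 1.3]
width: 0.0004
finger_force: 0.0
```

Request:
{"method": "step_arm", "body": {
  "deltas": [
    [[0, 0, 0.1], [0, 0, 0], -1],
    [[0, 0, 0.1], [0, 0, 0], -1]
  ]
}}

```text
clock: 9.85
ee_pos: [0.5238, -0.0472, 0.0526]
tcp_rot: [-180.0, -0.0, -176.3]
contact_force: [-0.7, -1.2, 0.3]
width: 0.0004
finger_force: 0.0
```

Request:
{"method": "step_arm", "body": {
  "deltas": [
    [[0, 0, 0.1], [0, 0, 0], -1],
    [[0, 0, 0.1], [0, 0, 0], -1]
  ]
}}

```text
clock: 10.1
ee_pos: [0.5238, -0.0473, 0.0516]
tcp_rot: [-180.0, -0.0, -176.3]
contact_force: [0.3, -0.2, -0.5]
width: 0.0006
finger_force: 0.0
```

Request:
{"method": "step_arm", "body": {
  "deltas": [
    [[0, 0, 0.1], [0, 0, 0], -1],
    [[0, 0, 0.1], [0, 0, 0], -1]
  ]
}}

```text
clock: 10.35
ee_pos: [0.5237, -0.0473, 0.0506]
tcp_rot: [-180.0, -0.0, -176.3]
contact_force: [-1.1, 0.4, 0.2]
width: 0.0006
finger_force: 0.0
```

Request:
{"method": "step_arm", "body": {
  "deltas": [
    [[0, 0, 0.1], [0, 0, 0], -1],
    [[0, 0, 0.1], [0, 0, 0], -1]
  ]
}}

```text
clock: 10.6
ee_pos: [0.5238, -0.0473, 0.0496]
tcp_rot: [-180.0, -0.0, -176.3]
contact_force: [0.3, 1.3, -0.5]
width: 0.0007
finger_force: 0.0
```

Request:
{"method": "step_arm", "body": {
  "deltas": [
    [[0, 0, 0.1], [0, 0, 0], -1],
    [[0, 0, 0.1], [0, 0, 0], -1]
  ]
}}

```text
clock: 10.85
ee_pos: [0.5237, -0.0473, 0.0486]
tcp_rot: [-180.0, -0.0, -176.3]
contact_force: [-0.1, -0.2, 0.3]
width: 0.0004
finger_force: 0.0
```

Run:
```python
from h import *
st(); im=snap('side','s4.png')['pixels'].astype(int)
print('col 322 (b,g,r) by row'); 
for r in range(178,204): print(r,im[r,318].tolist(),im[r,322].tolist(),im[r,326].tolist())
```

```text
t 10.85 sel mm [ 5.1 58.9 48.6] rot [-1.8000e+02 -1.0000e-02 -1.7629e+02] F [-0.1  -0.22  0.3 ] w 0.0004
col 322 (b,g,r) by row
178 [14, 14, 13] [14, 13, 13] [18, 17, 16]
179 [15, 14, 13] [15, 15, 14] [17, 15, 15]
180 [23, 24, 25] [19, 19, 19] [16, 15, 15]
181 [49, 56, 60] [38, 41, 43] [31, 35, 37]
182 [75, 86, 92] [65, 74, 79] [62, 71, 75]
183 [84, 98, 104] [83, 95, 102] [82, 95, 101]
184 [86, 99, 106] [86, 99, 106] [85, 98, 105]
185 [86, 99, 105] [83, 95, 101] [83, 96, 101]
186 [86, 99, 105] [79, 91, 97] [81, 94, 99]
187 [86, 99, 105] [81, 93, 99] [82, 95, 100]
188 [86, 99, 105] [84, 97, 103] [85, 98, 105]
189 [83, 95, 102] [83, 96, 102] [83, 97, 103]
190 [83, 96, 101] [83, 95, 102] [67, 80, 85]
191 [83, 96, 102] [83, 97, 103] [40, 49, 53]
192 [84, 96, 102] [83, 96, 102] [21, 28, 40]
193 [84, 95, 101] [85, 98, 104] [13, 30, 66]
194 [76, 89, 92] [82, 98, 104] [12, 38, 95]
195 [54, 72, 64] [63, 89, 99] [10, 42, 105]
196 [24, 48, 29] [28, 61, 70] [9, 40, 102]
197 [10, 31, 9] [10, 24, 28] [9, 32, 81]
198 [7, 13, 5] [7, 6, 5] [8, 20, 45]
199 [6, 6, 6] [13, 14, 14] [8, 9, 15]
200 [7, 6, 6] [27, 31, 32] [7, 6, 6]
201 [6, 5, 5] [37, 40, 42] [3, 4, 3]
202 [8, 7, 8] [35, 38, 40] [9, 8, 7]
203 [28, 28, 30] [43, 48, 50] [14, 15, 15]
```

Request:
{"method": "step_arm", "body": {
  "deltas": [
    [[0, 0, 0.1], [0, 0, 0], -1],
    [[0, 0, 0.1], [0, 0, 0], -1]
  ]
}}

```text
clock: 11.15
ee_pos: [0.5238, -0.0472, 0.0476]
tcp_rot: [180.0, -0.0, -176.3]
contact_force: [-0.2, -0.4, -0.2]
width: 0.0007
finger_force: 0.0
```

Request:
{"method": "step_arm", "body": {
  "deltas": [
    [[0, 0, 0.1], [0, 0, 0], -1],
    [[0, 0, 0.1], [0, 0, 0], -1]
  ]
}}

```text
clock: 11.4
ee_pos: [0.524, -0.0473, 0.0468]
tcp_rot: [-180.0, 0.0, -176.3]
contact_force: [-1.0, 0.1, 2.2]
width: 0.0007
finger_force: 0.9
```

Request:
{"method": "step_arm", "body": {
  "deltas": [
    [[0, 0, 0.05], [0, 0, 0], -1],
    [[0, 0, 0.1], [0, 0, 0], -1]
  ]
}}

```text
clock: 11.65
ee_pos: [0.524, -0.0473, 0.046]
tcp_rot: [-180.0, 0.0, -176.3]
contact_force: [-1.8, -0.0, 5.6]
width: 0.0006
finger_force: 3.0
```

Request:
{"method": "step_arm", "body": {
  "deltas": [
    [[0.15, 0, 0], [0, 0, 0], -1],
    [[0.3, 0, 0], [0, 0, 0], -1],
    [[0.3, 0, 0], [0, 0, 0], -1]
  ]
}}

```text
clock: 12.02
ee_pos: [0.5216, -0.0473, 0.0461]
tcp_rot: [180.0, 0.1, -176.3]
contact_force: [1.0, -0.5, 4.7]
width: 0.0006
finger_force: 2.6
```

Run:
```python
from h import *
st()
```

```text
t 12.03 sel mm [ 2.9 59.  46.1] rot [ 1.8000e+02  8.0000e-02 -1.7627e+02] F [ 0.97 -0.47  4.71] w 0.0006
```

Request:
{"method": "step_arm", "body": {
  "deltas": [
    [[0.1, 0, 0.03], [0, 0, 0], -1],
    [[0.3, 0, 0.04], [0, 0, 0], -1],
    [[0.5, 0, 0.04], [0, 0, 0], -1],
    [[0.5, 0, 0.04], [0, 0, 0], -1]
  ]
}}

```text
clock: 12.52
ee_pos: [0.5166, -0.0477, 0.0458]
tcp_rot: [-180.0, 0.1, -176.3]
contact_force: [1.2, 0.4, 7.7]
width: 0.0005
finger_force: 3.4
```

Request:
{"method": "step_arm", "body": {
  "deltas": [
    [[0.2, 0, 0], [0, 0, 0], -1],
    [[0.4, 0, 0], [0, 0, 0], -1],
    [[0.6, 0, 0], [0, 0, 0], -1],
    [[0.6, 0, 0], [0, 0, 0], -1]
  ]
}}

```text
clock: 13.02
ee_pos: [0.5104, -0.0481, 0.0457]
tcp_rot: [-180.0, 0.1, -176.3]
contact_force: [1.7, 0.0, 6.4]
width: 0.0005
finger_force: 3.2
```

Run:
```python
from h import *
st()
```

```text
t 13.03 sel mm [-8.3 58.9 45.7] rot [-1.8000e+02  7.0000e-02 -1.7627e+02] F [1.69 0.05 6.43] w 0.0005
```

Request:
{"method": "step_arm", "body": {
  "deltas": [
    [[0, 0, -0.5], [0, 0, 0], -1],
    [[-0.7, 0, -0.5], [0, 0, 0], -1],
    [[-1.3, 0.05, -0.5], [0, 0, 0], -1],
    [[-1.3, 0.05, -0.3], [0, 0, 0], -1],
    [[-1.3, 0.05, -0.1], [0, 0, 0], -1],
    [[-1.3, 0.05, 0], [0, 0, 0], -1],
    [[-1.3, 0.05, 0], [0, 0, 0], -1]
  ]
}}

```text
clock: 13.9
ee_pos: [0.523, -0.0468, 0.0458]
tcp_rot: [-180.0, 0.0, -176.3]
contact_force: [-1.5, 0.4, 8.0]
width: 0.0005
finger_force: 3.5
```

Request:
{"method": "step_arm", "body": {
  "deltas": [
    [[0.2, 0, 0], [0, 0, 0], -1],
    [[0.4, 0, 0], [0, 0, 0], -1],
    [[0.6, 0, 0], [0, 0, 0], -1],
    [[0.6, 0, 0], [0, 0, 0], -1]
  ]
}}

```text
clock: 14.4
ee_pos: [0.5179, -0.0471, 0.046]
tcp_rot: [-180.0, 0.1, -176.3]
contact_force: [0.7, -0.3, 5.6]
width: 0.0009
finger_force: 2.8
```

Run:
```python
from h import *
st()
```

```text
t 14.4 sel mm [-0.7 59.5 46. ] rot [-1.8000e+02  1.3000e-01 -1.7626e+02] F [ 0.73 -0.31  5.58] w 0.0009
```

Request:
{"method": "step_arm", "body": {
  "deltas": [
    [[0, 0, -1.2], [0, 0, 0], -1],
    [[-0.7, -2, -1.2], [0, 0, 0], -1],
    [[-0.77, -3.9, -1.2], [0, 0, 0], -1],
    [[-0.77, -3.95, -0.9], [0, 0, 0], -1],
    [[-0.77, -3.95, -0.9], [0, 0, 0], -1]
  ]
}}

```text
clock: 15.02
ee_pos: [0.5264, -0.086, 0.0541]
tcp_rot: [180.0, -0.1, -176.3]
contact_force: [0.4, 0.1, 0.1]
width: 0.0006
finger_force: 0.0
```

Request:
{"method": "step_arm", "body": {
  "deltas": [
    [[0, 0, 0.1], [0, 0, 0], -1],
    [[0, 0, 0.15], [0, 0, 0], -1],
    [[0, 0, 0.15], [0, 0, 0], -1]
  ]
}}

```text
clock: 15.4
ee_pos: [0.527, -0.0858, 0.0528]
tcp_rot: [180.0, -0.0, -176.3]
contact_force: [-0.3, -0.7, 0.4]
width: 0.0004
finger_force: 0.0
```

Request:
{"method": "step_arm", "body": {
  "deltas": [
    [[0, 0, 0.1], [0, 0, 0], -1],
    [[0, 0, 0.15], [0, 0, 0], -1],
    [[0, 0, 0.15], [0, 0, 0], -1]
  ]
}}

```text
clock: 15.78
ee_pos: [0.527, -0.0861, 0.0512]
tcp_rot: [-180.0, -0.0, -176.3]
contact_force: [-0.5, -0.1, 0.0]
width: 0.0006
finger_force: 0.0
```

Request:
{"method": "step_arm", "body": {
  "deltas": [
    [[0, 0, 0.1], [0, 0, 0], -1],
    [[0, 0, 0.1], [0, 0, 0], -1]
  ]
}}

```text
clock: 16.02
ee_pos: [0.527, -0.0861, 0.0502]
tcp_rot: [180.0, -0.0, -176.3]
contact_force: [-0.0, -0.1, -0.7]
width: 0.0008
finger_force: 0.0
```

Request:
{"method": "step_arm", "body": {
  "deltas": [
    [[0, 0, 0.1], [0, 0, 0], -1],
    [[0, 0, 0.1], [0, 0, 0], -1]
  ]
}}

```text
clock: 16.27
ee_pos: [0.527, -0.0861, 0.0492]
tcp_rot: [-180.0, -0.0, -176.3]
contact_force: [0.1, 0.0, -0.7]
width: 0.0003
finger_force: 0.0
```

Request:
{"method": "step_arm", "body": {
  "deltas": [
    [[0, 0, 0.1], [0, 0, 0], -1],
    [[0, 0, 0.1], [0, 0, 0], -1]
  ]
}}

```text
clock: 16.52
ee_pos: [0.527, -0.0861, 0.0482]
tcp_rot: [180.0, -0.0, -176.3]
contact_force: [0.0, -0.6, -0.1]
width: 0.0004
finger_force: 0.0
```

Request:
{"method": "step_arm", "body": {
  "deltas": [
    [[0, 0, 0.1], [0, 0, 0], -1],
    [[0, 0, 0.1], [0, 0, 0], -1]
  ]
}}

```text
clock: 16.77
ee_pos: [0.527, -0.0861, 0.0472]
tcp_rot: [-180.0, -0.0, -176.3]
contact_force: [0.7, 0.5, -0.4]
width: 0.0003
finger_force: 0.0
```

Request:
{"method": "step_arm", "body": {
  "deltas": [
    [[0, 0, 0.1], [0, 0, 0], -1],
    [[0, 0, 0.1], [0, 0, 0], -1]
  ]
}}

```text
clock: 17.02
ee_pos: [0.527, -0.0861, 0.0462]
tcp_rot: [-180.0, -0.0, -176.3]
contact_force: [0.9, -0.5, -0.4]
width: 0.0002
finger_force: 0.0
```

Request:
{"method": "step_arm", "body": {
  "deltas": [
    [[0, 0, 0.1], [0, 0, 0], -1],
    [[0, 0, 0.1], [0, 0, 0], -1]
  ]
}}

```text
clock: 17.27
ee_pos: [0.5272, -0.0861, 0.0453]
tcp_rot: [-180.0, 0.0, -176.3]
contact_force: [0.6, 0.4, 0.1]
width: 0.0005
finger_force: 0.2
```

Request:
{"method": "step_arm", "body": {
  "deltas": [
    [[0, 0, 0.1], [0, 0, 0], -1],
    [[0, 0, 0.1], [0, 0, 0], -1]
  ]
}}

```text
clock: 17.52
ee_pos: [0.5272, -0.0861, 0.0445]
tcp_rot: [-180.0, 0.0, -176.3]
contact_force: [-1.0, -0.1, 2.9]
width: 0.0003
finger_force: 2.0
```

Request:
{"method": "step_arm", "body": {
  "deltas": [
    [[0, 0, 0.05], [0, 0, 0], -1],
    [[0, 0, 0.09], [0, 0, 0], -1],
    [[0.2, 0, 0.09], [0, 0, 0], -1],
    [[0.4, 0, 0.09], [0, 0, 0], -1],
    [[0.4, 0, 0.09], [0, 0, 0], -1]
  ]
}}

```text
clock: 18.15
ee_pos: [0.5247, -0.0862, 0.0443]
tcp_rot: [-180.0, 0.2, -176.3]
contact_force: [1.2, 0.6, 5.6]
width: 0.0004
finger_force: 2.7
```

Request:
{"method": "step_arm", "body": {
  "deltas": [
    [[0.2, 0, 0], [0, 0, 0], -1],
    [[0.4, 0, 0], [0, 0, 0], -1],
    [[0.6, 0, 0], [0, 0, 0], -1],
    [[0.8, 0, 0], [0, 0, 0], -1],
    [[1.0, 0, 0], [0, 0, 0], -1],
    [[1.0, 0, 0], [0, 0, 0], -1]
  ]
}}

```text
clock: 18.9
ee_pos: [0.5148, -0.0869, 0.0442]
tcp_rot: [-180.0, 0.2, -176.3]
contact_force: [2.1, 0.4, 5.4]
width: 0.0003
finger_force: 2.6
```

Run:
```python
from h import *
st()
```

```text
t 18.9 sel mm [-6.4 19.9 44.2] rot [-179.99    0.18 -176.25] F [2.1  0.42 5.41] w 0.0003
```

Request:
{"method": "step_arm", "body": {
  "deltas": [
    [[0.2, 0, 0], [0, 0, 0], -1],
    [[0.2, 0, -0.5], [0, 0, 0], -1],
    [[-0.6, 0, -0.5], [0, 0, 0], -1],
    [[-1.3, 0, -0.5], [0, 0, 0], -1],
    [[-1.4, 0, -0.3], [0, 0, 0], -1],
    [[-1.4, 0, -0.1], [0, 0, 0], -1],
    [[-1.4, 0, 0], [0, 0, 0], -1],
    [[-1.4, 0, 0.02], [0, 0, 0], -1]
  ]
}}

```text
clock: 19.9
ee_pos: [0.5276, -0.0861, 0.0438]
tcp_rot: [-180.0, 0.1, -176.3]
contact_force: [-1.9, 1.3, 8.2]
width: 0.0004
finger_force: 3.9
```

Request:
{"method": "step_arm", "body": {
  "deltas": [
    [[0.2, 0, 0], [0, 0, 0], -1],
    [[0.4, 0, 0], [0, 0, 0], -1],
    [[0.6, 0, 0], [0, 0, 0], -1],
    [[0.8, 0, 0], [0, 0, 0], -1],
    [[1.0, 0, 0], [0, 0, 0], -1],
    [[1.2, 0, 0], [0, 0, 0], -1],
    [[1.4, 0, 0], [0, 0, 0], -1],
    [[1.58, 0, 0], [0, 0, 0], -1],
    [[1.58, 0, 0], [0, 0, 0], -1]
  ]
}}

```text
clock: 21.02
ee_pos: [0.5126, -0.0871, 0.0441]
tcp_rot: [-180.0, 0.2, -176.3]
contact_force: [1.1, 0.0, 5.5]
width: 0.0005
finger_force: 2.7
```

Run:
```python
from h import *
st()
```

```text
t 21.02 sel mm [-8.6 19.9 44.1] rot [-1.7999e+02  1.6000e-01 -1.7625e+02] F [1.08 0.01 5.5 ] w 0.0005
```

Request:
{"method": "step_arm", "body": {
  "deltas": [
    [[0, 0, -1.3], [0, 0, 0], -1],
    [[0, -2, -1.3], [0, 0, 0], -1],
    [[0, -3.9, -1.3], [0, 0, 0], -1],
    [[0, -3.95, -1.1], [0, 0, 0], -1],
    [[0, -3.95, -1.0], [0, 0, 0], -1],
    [[0, -3.95, -1.0], [0, 0, 0], -1]
  ]
}}

```text
clock: 21.78
ee_pos: [0.5137, -0.1262, 0.0532]
tcp_rot: [180.0, -0.0, -176.3]
contact_force: [0.5, -0.6, -0.1]
width: 0.0007
finger_force: 0.0
```

Request:
{"method": "step_arm", "body": {
  "deltas": [
    [[0, 0, 0.1], [0, 0, 0], -1],
    [[0, 0, 0.15], [0, 0, 0], -1],
    [[0, 0, 0.15], [0, 0, 0], -1]
  ]
}}

```text
clock: 22.15
ee_pos: [0.5139, -0.1264, 0.0516]
tcp_rot: [180.0, -0.0, -176.3]
contact_force: [0.5, 0.8, 1.2]
width: 0.0
finger_force: 0.0
```

Request:
{"method": "step_arm", "body": {
  "deltas": [
    [[0, 0, 0.1], [0, 0, 0], -1],
    [[0, 0, 0.15], [0, 0, 0], -1],
    [[0, 0, 0.15], [0, 0, 0], -1]
  ]
}}

```text
clock: 22.52
ee_pos: [0.5138, -0.1266, 0.0501]
tcp_rot: [180.0, -0.0, -176.3]
contact_force: [-0.1, -0.0, -0.5]
width: 0.0005
finger_force: 0.0
```

Request:
{"method": "step_arm", "body": {
  "deltas": [
    [[0, 0, 0.1], [0, 0, 0], -1],
    [[0, 0, 0.1], [0, 0, 0], -1]
  ]
}}

```text
clock: 22.78
ee_pos: [0.5138, -0.1266, 0.0491]
tcp_rot: [180.0, -0.0, -176.3]
contact_force: [0.2, 0.2, -0.3]
width: 0.0003
finger_force: 0.0
```

Request:
{"method": "step_arm", "body": {
  "deltas": [
    [[0, 0, 0.1], [0, 0, 0], -1],
    [[0, 0, 0.1], [0, 0, 0], -1]
  ]
}}

```text
clock: 23.02
ee_pos: [0.5138, -0.1266, 0.0481]
tcp_rot: [180.0, -0.0, -176.3]
contact_force: [-0.1, -0.2, 0.9]
width: 0.0006
finger_force: 0.0
```

Request:
{"method": "step_arm", "body": {
  "deltas": [
    [[0, 0, 0.1], [0, 0, 0], -1],
    [[0, 0, 0.1], [0, 0, 0], -1]
  ]
}}

```text
clock: 23.28
ee_pos: [0.5138, -0.1265, 0.0471]
tcp_rot: [180.0, -0.0, -176.3]
contact_force: [-0.2, -0.0, -0.4]
width: 0.0008
finger_force: 0.0
```

Request:
{"method": "step_arm", "body": {
  "deltas": [
    [[0, 0, 0.1], [0, 0, 0], -1],
    [[0, 0, 0.1], [0, 0, 0], -1]
  ]
}}

```text
clock: 23.52
ee_pos: [0.5138, -0.1265, 0.0461]
tcp_rot: [180.0, -0.0, -176.3]
contact_force: [0.9, 0.5, -0.5]
width: 0.0003
finger_force: 0.0
```

Request:
{"method": "step_arm", "body": {
  "deltas": [
    [[0, 0, 0.1], [0, 0, 0], -1],
    [[0, 0, 0.1], [0, 0, 0], -1]
  ]
}}

```text
clock: 23.78
ee_pos: [0.5138, -0.1266, 0.0451]
tcp_rot: [180.0, -0.0, -176.3]
contact_force: [0.4, 0.5, 0.3]
width: 0.0009
finger_force: 0.0
```

Request:
{"method": "step_arm", "body": {
  "deltas": [
    [[0, 0, 0.1], [0, 0, 0], -1],
    [[0, 0, 0.1], [0, 0, 0], -1]
  ]
}}

```text
clock: 24.02
ee_pos: [0.5139, -0.1266, 0.0441]
tcp_rot: [-180.0, 0.0, -176.3]
contact_force: [0.2, -0.6, -0.1]
width: 0.0006
finger_force: 0.1
```

Request:
{"method": "step_arm", "body": {
  "deltas": [
    [[0, 0, 0.1], [0, 0, 0], -1],
    [[0, 0, 0.1], [0, 0, 0], -1]
  ]
}}

```text
clock: 24.28
ee_pos: [0.514, -0.1266, 0.0434]
tcp_rot: [-180.0, 0.0, -176.3]
contact_force: [-0.8, 0.8, 3.4]
width: 0.0001
finger_force: 1.7
```

Request:
{"method": "step_arm", "body": {
  "deltas": [
    [[0, 0, 0.05], [0, 0, 0], -1],
    [[0, 0, 0.09], [0, 0, 0], -1],
    [[-0.2, 0, 0.09], [0, 0, 0], -1],
    [[-0.4, 0, 0.09], [0, 0, 0], -1],
    [[-0.4, 0, 0.09], [0, 0, 0], -1]
  ]
}}

```text
clock: 24.9
ee_pos: [0.5183, -0.1263, 0.0428]
tcp_rot: [-180.0, 0.0, -176.3]
contact_force: [-1.3, 0.3, 6.8]
width: 0.0007
finger_force: 3.7
```

Request:
{"method": "step_arm", "body": {
  "deltas": [
    [[-0.2, 0, 0], [0, 0, 0], -1],
    [[-0.4, 0, 0], [0, 0, 0], -1],
    [[-0.6, 0, 0], [0, 0, 0], -1],
    [[-0.8, 0, 0], [0, 0, 0], -1],
    [[-1.0, 0, 0], [0, 0, 0], -1],
    [[-1.2, 0, 0], [0, 0, 0], -1],
    [[-1.2, 0, 0], [0, 0, 0], -1]
  ]
}}

```text
clock: 25.78
ee_pos: [0.5303, -0.1255, 0.0428]
tcp_rot: [-180.0, 0.0, -176.3]
contact_force: [-2.4, 0.5, 7.0]
width: 0.0004
finger_force: 3.7
```

Run:
```python
from h import *
st()
```

```text
t 25.77 sel mm [  6.6 -19.6  42.8] rot [-1.7999e+02  5.0000e-02 -1.7627e+02] F [-2.36  0.46  6.99] w 0.0004
```

Request:
{"method": "step_arm", "body": {
  "deltas": [
    [[-0.15, 0, 0], [0, 0, 0], -1],
    [[-0.15, 0, -0.5], [0, 0, 0], -1],
    [[0.6, 0, -0.5], [0, 0, 0], -1],
    [[1.4, 0, -0.5], [0, 0, 0], -1],
    [[1.5, 0, -0.3], [0, 0, 0], -1],
    [[1.5, 0, -0.1], [0, 0, 0], -1],
    [[1.5, 0, 0], [0, 0, 0], -1],
    [[1.5, 0, 0], [0, 0, 0], -1]
  ]
}}

```text
clock: 26.78
ee_pos: [0.5151, -0.1266, 0.0427]
tcp_rot: [-180.0, 0.0, -176.3]
contact_force: [-1.8, 0.7, 7.8]
width: 0.0005
finger_force: 3.6
```

Request:
{"method": "step_arm", "body": {
  "deltas": [
    [[-0.2, 0, 0], [0, 0, 0], -1],
    [[-0.4, 0, 0], [0, 0, 0], -1],
    [[-0.6, 0, 0], [0, 0, 0], -1],
    [[-0.8, 0, 0], [0, 0, 0], -1],
    [[-1.0, 0, 0], [0, 0, 0], -1],
    [[-1.2, 0, 0], [0, 0, 0], -1],
    [[-1.4, 0, 0], [0, 0, 0], -1],
    [[-1.65, 0, 0], [0, 0, 0], -1],
    [[-1.65, 0, 0], [0, 0, 0], -1]
  ]
}}

```text
clock: 27.9
ee_pos: [0.5323, -0.1254, 0.0429]
tcp_rot: [-180.0, 0.1, -176.3]
contact_force: [-1.6, 0.6, 7.1]
width: 0.0004
finger_force: 3.5
```

Run:
```python
from h import *
st()
```

```text
t 27.9 sel mm [  8.6 -19.6  42.9] rot [-1.7998e+02  7.0000e-02 -1.7626e+02] F [-1.58  0.63  7.14] w 0.0004
```

Request:
{"method": "step_arm", "body": {
  "deltas": [
    [[0, 0, -4], [0, 0, 0], -1],
    [[0, -2, -9], [0, 0, 0], -1],
    [[0, -8, -10], [0, 0, 0], -1],
    [[0, -14, -10], [0, 0, 0], -1],
    [[0, -20, -10], [0, 0, 0], -1],
    [[0, -26, -10], [0, 0, 0], -1],
    [[0, -31, -10], [0, 0, 0], -1],
    [[0, -31, -10], [0, 0, 0], -1]
  ]
}}

```text
clock: 28.9
ee_pos: [0.5506, -0.4382, 0.1404]
tcp_rot: [180.0, -0.1, -176.5]
contact_force: [-0.2, 0.9, -0.2]
width: 0.0002
finger_force: 0.0
```

Run:
```python
from h import *
st(); a=snap('top','t5.png')['pixels'];b=snap('side','s5.png')['pixels']
c=np.hstack([cv2.resize(a[170:240,315:415],None,fx=7.5,fy=7.5,interpolation=cv2.INTER_CUBIC)[:525,:400],cv2.resize(b[170:220,300:340],(400,525),interpolation=cv2.INTER_CUBIC)])
cv2.imwrite('pics/fin.png',c); print(c.shape)
im=dict(ctrl.get_image('top'));p=np.load('p.npy')
# sample along rim from both cameras: classify hue
def samp(im,w,dz):
    ph=np.arange(-1.0,1.01,.05); uv=rim(im,p,w,ph,0,dz).astype(np.float32)
    return ph,cv2.remap(im['pixels'],uv[:,:1].copy(),uv[:,1:].copy(),cv2.INTER_CUBIC)[:,0]
for w,dz in zip(range(3),(-.002,-.0035,-.0045)):
    ph,c=samp(im,w,dz); print('w',w); print(' '.join(f"{a:.2f}:{'/'.join(map(str,x))}" for a,x in zip(ph,c)))
```

```text
t 28.9 sel mm [   6.6 -332.9  140.4] rot [ 1.7998e+02 -9.0000e-02 -1.7651e+02] F [-0.17  0.92 -0.22] w 0.0002
(525, 800, 3)
w 0
-1.00:45/97/159 -0.95:53/115/166 -0.90:56/127/169 -0.85:61/140/171 -0.80:67/154/176 -0.75:71/160/179 -0.70:76/166/182 -0.65:77/168/183 -0.60:77/168/183 -0.55:79/171/186 -0.50:82/175/189 -0.45:83/177/191 -0.40:80/178/191 -0.35:78/175/184 -0.30:80/173/172 -0.25:82/170/153 -0.20:85/162/115 -0.15:86/156/82 -0.10:84/151/60 -0.05:82/152/64 0.00:77/148/65 0.05:74/143/62 0.10:67/136/56 0.15:57/129/49 0.20:50/124/44 0.25:52/120/42 0.30:59/120/43 0.35:76/108/41 0.40:94/93/37 0.45:110/75/31 0.50:124/58/23 0.55:130/50/19 0.60:131/46/17 0.65:133/42/16 0.70:131/43/17 0.75:127/44/19 0.80:122/42/20 0.85:113/32/16 0.90:105/22/11 0.95:100/18/11 1.00:99/21/19
w 1
-1.00:52/133/152 -0.95:56/131/137 -0.90:54/124/105 -0.85:49/116/66 -0.80:45/108/32 -0.75:43/106/21 -0.70:43/108/28 -0.65:45/112/35 -0.60:50/116/39 -0.55:53/120/43 -0.50:46/123/46 -0.45:41/124/47 -0.40:65/120/47 -0.35:102/114/47 -0.30:142/105/51 -0.25:165/95/59 -0.20:178/88/65 -0.15:179/89/67 -0.10:172/89/64 -0.05:167/
[... 233 characters left out ...]
75:99/27/83 0.80:94/25/80 0.85:89/29/78 0.90:85/35/76 0.95:82/41/75 1.00:81/48/75
w 2
-1.00:0/1/2 -0.95:9/13/15 -0.90:15/22/28 -0.85:14/23/34 -0.80:13/22/38 -0.75:12/23/44 -0.70:13/25/49 -0.65:14/26/51 -0.60:14/29/52 -0.55:13/31/50 -0.50:12/31/49 -0.45:12/29/46 -0.40:11/26/49 -0.35:11/26/56 -0.30:12/25/68 -0.25:15/23/85 -0.20:19/22/101 -0.15:23/23/114 -0.10:24/26/117 -0.05:26/28/120 0.00:29/30/121 0.05:28/27/118 0.10:21/20/113 0.15:15/15/108 0.20:15/13/107 0.25:19/16/109 0.30:20/22/110 0.35:19/29/111 0.40:20/40/113 0.45:25/52/117 0.50:32/62/122 0.55:36/69/125 0.60:35/69/124 0.65:32/66/122 0.70:29/63/118 0.75:25/59/115 0.80:22/56/112 0.85:20/54/109 0.90:22/56/108 0.95:25/59/108 1.00:28/63/108
```

```bash
cat > ang.py <<'E'
from h import *
from scipy.optimize import least_squares as LS
# per wheel: fit angle with rendered 1D colour steps: boundaries between neighbouring field colours, both cameras
p=np.load('p.npy'); T=[5,6,2]; DZ=(-.002,-.0035,-.0045)
REF={1:(20,40,75),2:(20,20,115),3:(30,70,180),4:(80,175,190),5:(60,130,45),6:(165,75,45),7:(105,33,95)}
def run(ims):
    for n,im in ims.items():
        for w in range(3):
            ph=np.arange(-.75,.751,.02); best=[]
            for off in (-.006,0,.006):
                a=ph; uv=proj(im,sel(p,np.c_[.025*np.sin(a),np.full(a.shape,WY[w]+off),.055+DZ[w]+.025*np.cos(a)])).astype(np.float32)
                c=cv2.remap(im['pixels'],uv[:,:1].copy(),uv[:,1:].copy(),cv2.INTER_LINEAR)[:,0].astype(float)
                c/=c.sum(1,keepdims=True)+1
                k=T[w]; r=[]
                ctr=c[(abs(ph)<.12)].mean(0)
                lo=c[(ph>-.7)&(ph<-.5)].mean(0);hi=c[(ph>.5)&(ph<.7)].mean(0)
                for e,m,s in((lo,ph<0,-1),(hi,ph>0,1)):
                    d=ctr-e; f=(c-e)@d/(d@d); x=ph[m];y=f[m]
                    i=np.where(np.diff(np.sign(y-.5)))[0]; r.append(x[i[0] if s>0 else i[-1]] if len(i) else np.nan)
                best.append(r)
            b=np.nanmedian(best,0); print(n,w,'bounds',b.round(3),'centre',b.mean().round(3))
if __name__=='__main__': run({n:snap(n) for n in('top','side')})
E
python3 ang.py
python3 - <<'E'
from h import *
im=snap('top');p=np.load('p.npy');g=cv2.cvtColor(im['pixels'],cv2.COLOR_BGR2GRAY)
s2=snap('side');g2=cv2.cvtColor(s2['pixels'],cv2.COLOR_BGR2GRAY)
x=np.arange(-.016,.0161,.002)
for n,i,gg in(('top',im,g),('side',s2,g2)):
  for y in(.08,.04,0,-.04):
    uv=proj(i,sel(p,np.c_[x,np.full(x.shape,y),np.full(x.shape,.07)])).astype(np.float32)
    print(n,y,cv2.remap(gg,uv[:,:1].copy(),uv[:,1:].copy(),1)[:,0])
E
```

```text
top 0 bounds [-0.23  0.39] centre 0.08
top 1 bounds [-0.35  0.33] centre -0.01
top 2 bounds [-0.29  0.37] centre 0.04
side 0 bounds [-0.11  0.41] centre 0.15
side 1 bounds [-0.29  0.37] centre 0.04
side 2 bounds [-0.25  0.41] centre 0.08
top 0.08 [ 33  31  41  57  67  76  86 116 140 141  87  61  56  60  58  65  82]
top 0.04 [ 56  60  55  49  38  27  55  86 117 109  70  39  53  56  60  68  97]
top 0 [13 15 23 30 34 35 48 65 75 65 50 33 32 23 17 18 65]
top -0.04 [22 20 21 21 16 11 21 60 77 65 36 19 25 33 33 26 44]
side 0.08 [12  9  7  7  7  9 18 29 46 45 37 24 15  9  7  7 11]
side 0.04 [ 50  69  91 112 128 137 137 120 101  83  71  65  62  59  53  47  42]
side 0 [11 15 19 26 31 36 38 38 37 35 35 35 34 34 35 35 37]
side -0.04 [29 17 13 10 12 14 15 18 21 23 24 23 23 25 33 43 56]
```

View pics/fin.png

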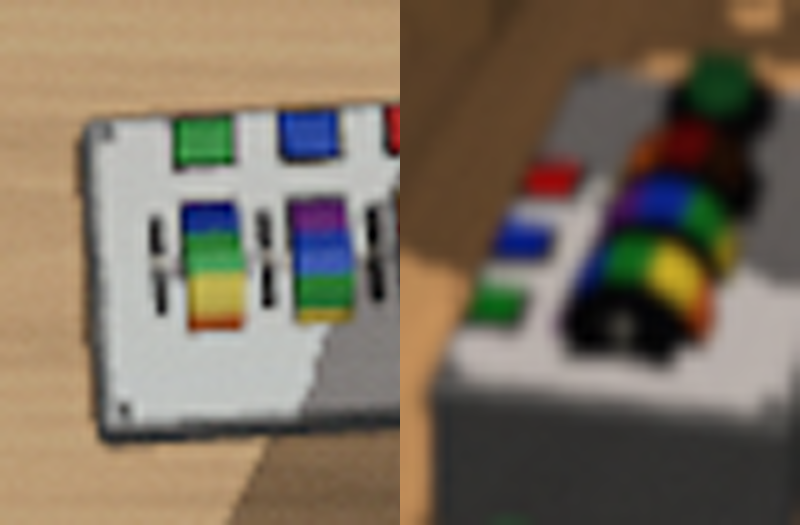

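The picture shows green on wheel 0, blue on wheel 1 and red on wheel 2 at the index lines. Wheels 1 and 2 are centred to within about 0.05 rad. Wheel 0's green field sits about 0.08 rad (2 mm) too far to +x, so I'm going back to nudge it.

Run:
```python
from h import *
p=np.load('p.npy'); print(delta(sel(p,[.003,.0595,.053])[0],np.degrees(p[2])-180)); st()
```

```text
(array([ 0.46, 38.81,  8.96]), array([-0.0002,  0.0005,  0.0015]))
t 29.25 sel mm [   8.1 -328.6  142.7] rot [-1.7999e+02  3.0000e-02 -1.7620e+02] F [-0.23 -0.08 -0.25] w 0.0005
```

Request:
{"method": "step_arm", "body": {
  "deltas": [
    [[0, 6, 0], [0, 0, 0], -1],
    [[0, 12, 0], [0, 0, 0], -1],
    [[0.1, 18, 0], [0, 0, 0], -1],
    [[0.2, 24, 0], [0, 0, 0], -1],
    [[0.3, 30, 0], [0, 0, 0], -1],
    [[0.4, 35, 0], [0, 0, 0], -1],
    [[0.46, 38.8, 0], [0, 0, 0], -1],
    [[0.46, 38.8, 2], [0, 0, 0], -1],
    [[0.46, 38.8, 6], [0, 0, 0], -1],
    [[0.46, 38.8, 8.5], [0, 0, 0], -1],
    [[0.46, 38.8, 9], [0, 0, 0], -1],
    [[0.46, 38.8, 9], [0, 0, 0], -1]
  ]
}}

```text
clock: 30.75
ee_pos: [0.5221, -0.0475, 0.053]
tcp_rot: [-180.0, 0.0, -176.2]
contact_force: [-0.0, 0.2, 0.3]
width: 0.0011
finger_force: 0.0
```

Run:
```python
from h import *
st()
```

```text
t 30.75 sel mm [ 3.4 58.7 53. ] rot [-1.7999e+02  4.0000e-02 -1.7624e+02] F [-0.03  0.17  0.3 ] w 0.0011
```

Request:
{"method": "step_arm", "body": {
  "deltas": [
    [[0, 0, 0.4], [0, 0, 0], -1],
    [[0, 0, 0.6], [0, 0, 0], -1],
    [[0, 0, 0.72], [0, 0, 0], -1],
    [[0, 0, 0.72], [0, 0, 0], -1]
  ]
}}

```text
clock: 31.25
ee_pos: [0.5223, -0.0478, 0.0459]
tcp_rot: [180.0, 0.1, -176.3]
contact_force: [-1.8, 1.4, 6.1]
width: 0.0005
finger_force: 3.2
```

Request:
{"method": "step_arm", "body": {
  "deltas": [
    [[0.15, 0, 0], [0, 0, 0], -1],
    [[0.26, 0, 0], [0, 0, 0], -1],
    [[0.26, 0, 0], [0, 0, 0], -1]
  ]
}}

```text
clock: 31.62
ee_pos: [0.5204, -0.0479, 0.046]
tcp_rot: [180.0, 0.1, -176.3]
contact_force: [2.6, 1.1, 5.6]
width: 0.0003
finger_force: 3.0
```

Request:
{"method": "step_arm", "body": {
  "deltas": [
    [[0, 0, -4], [0, 0, 0], -1],
    [[0, -2, -9], [0, 0, 0], -1],
    [[0, -8, -10], [0, 0, 0], -1],
    [[0, -14, -10], [0, 0, 0], -1],
    [[0, -20, -10], [0, 0, 0], -1],
    [[0, -26, -10], [0, 0, 0], -1],
    [[0, -32, -10], [0, 0, 0], -1],
    [[0, -38, -10], [0, 0, 0], -1],
    [[0, -38, -10], [0, 0, 0], -1]
  ]
}}

```text
clock: 32.75
ee_pos: [0.542, -0.4307, 0.1429]
tcp_rot: [179.9, -0.2, -176.6]
contact_force: [-0.7, 0.6, -2.0]
width: 0.0005
finger_force: 0.0
```

```bash
python3 ang.py; python3 -c "
from h import *
st();p=np.load('p.npy');print(delta(sel(p,[0,-.075,.055])[0],np.degrees(p[2])-180))"
```

```text
top 0 bounds [-0.29  0.31] centre 0.01
top 1 bounds [-0.35  0.33] centre -0.01
top 2 bounds [-0.29  0.35] centre 0.03
side 0 bounds [-0.19  0.35] centre 0.08
side 1 bounds [-0.29  0.37] centre 0.04
side 2 bounds [-0.27  0.41] centre 0.07
t 32.85 sel mm [  -0.8 -321.8  143.6] rot [ 1.7991e+02 -1.2000e-01 -1.7640e+02] F [ 0.58 -0.75  0.15] w 0.0004
(array([-0.05, 24.67,  8.9 ]), array([ 0.0016, -0.0021, -0.002 ]))
```

All three fields are centred to within about 0.05 rad. Now the button.

Request:
{"method": "step_arm", "body": {
  "deltas": [
    [[0, 6, 0], [0, 0, 0], -1],
    [[0, 12, 0], [0, 0, 0], -1],
    [[0, 18, 0], [0, 0, 0], -1],
    [[0, 23, 0], [0, 0, 0], -1],
    [[0, 24.7, 1], [0, 0, 0], -1],
    [[0, 24.7, 5], [0, 0, 0], -1],
    [[0, 24.7, 8], [0, 0, 0], -1],
    [[0, 24.7, 8.9], [0, 0, 0], -1],
    [[0, 24.7, 8.9], [0, 0, 0], -1]
  ]
}}

```text
clock: 33.98
ee_pos: [0.5275, -0.1807, 0.056]
tcp_rot: [-180.0, -0.1, -176.3]
contact_force: [0.3, -0.0, -0.2]
width: 0.0003
finger_force: 0.0
```

Request:
{"method": "step_arm", "body": {
  "deltas": [
    [[0, 0, 0.2], [0, 0, 0], -1],
    [[0, 0, 0.4], [0, 0, 0], -1],
    [[0, 0, 0.5], [0, 0, 0], -1],
    [[0, 0, 0.5], [0, 0, 0], -1]
  ]
}}

```text
clock: 34.48
ee_pos: [0.5278, -0.1808, 0.0512]
tcp_rot: [-180.0, 0.0, -176.3]
contact_force: [-1.0, -0.1, -0.1]
width: 0.0004
finger_force: 0.0
```

Request:
{"method": "step_arm", "body": {
  "deltas": [
    [[0, 0, 0.15], [0, 0, 0], -1],
    [[0, 0, 0.3], [0, 0, 0], -1],
    [[0, 0, 0.3], [0, 0, 0], -1]
  ]
}}

```text
clock: 34.85
ee_pos: [0.5275, -0.1808, 0.0479]
tcp_rot: [180.0, -0.0, -176.3]
contact_force: [0.1, 0.4, 0.6]
width: 0.0001
finger_force: 0.0
```

```bash
python3 -c "
from h import *
st()"
```

```text
t 34.85 sel mm [  0.3 -74.6  47.9] rot [ 1.8000e+02 -2.0000e-02 -1.7629e+02] F [0.14 0.41 0.55] w 0.0001
```

Request:
{"method": "step_arm", "body": {
  "deltas": [
    [[0, 0, 0.15], [0, 0, 0], -1],
    [[0, 0, 0.3], [0, 0, 0], -1],
    [[0, 0, 0.3], [0, 0, 0], -1]
  ]
}}

```text
clock: 35.22
ee_pos: [0.5276, -0.1808, 0.0449]
tcp_rot: [180.0, -0.0, -176.3]
contact_force: [0.7, -0.2, 1.3]
width: 0.0003
finger_force: 0.0
```

Request:
{"method": "step_arm", "body": {
  "deltas": [
    [[0, 0, 0.1], [0, 0, 0], -1],
    [[0, 0, 0.2], [0, 0, 0], -1],
    [[0, 0, 0.2], [0, 0, 0], -1]
  ]
}}

```text
clock: 35.6
ee_pos: [0.5276, -0.1808, 0.043]
tcp_rot: [180.0, -0.0, -176.3]
contact_force: [-0.1, 0.0, -0.9]
width: 0.0006
finger_force: 0.0
```

Request:
{"method": "step_arm", "body": {
  "deltas": [
    [[0, 0, 0.1], [0, 0, 0], -1],
    [[0, 0, 0.2], [0, 0, 0], -1],
    [[0, 0, 0.2], [0, 0, 0], -1]
  ]
}}

```text
clock: 35.98
ee_pos: [0.5278, -0.1808, 0.0411]
tcp_rot: [-180.0, 0.0, -176.3]
contact_force: [0.1, -0.2, 2.3]
width: 0.0005
finger_force: 1.0
```

Request:
{"method": "step_arm", "body": {
  "deltas": [
    [[0, 0, 0.1], [0, 0, 0], -1],
    [[0, 0, 0.2], [0, 0, 0], -1],
    [[0, 0, 0.2], [0, 0, 0], -1]
  ]
}}

```text
clock: 36.35
ee_pos: [0.5278, -0.1808, 0.0391]
tcp_rot: [-180.0, 0.0, -176.3]
contact_force: [-0.4, 0.4, 3.2]
width: 0.0004
finger_force: 1.6
```

Request:
{"method": "step_arm", "body": {
  "deltas": [
    [[0, 0, 0.1], [0, 0, 0], -1],
    [[0, 0, 0.15], [0, 0, 0], -1],
    [[0, 0, 0.15], [0, 0, 0], -1]
  ]
}}

```text
clock: 36.72
ee_pos: [0.5278, -0.1808, 0.0376]
tcp_rot: [-180.0, 0.0, -176.3]
contact_force: [-0.6, 0.6, 4.3]
width: 0.0003
finger_force: 2.0
```

Request:
{"method": "step_arm", "body": {
  "deltas": [
    [[0, 0, 0.1], [0, 0, 0], -1],
    [[0, 0, 0.1], [0, 0, 0], -1]
  ]
}}

```text
clock: 36.98
ee_pos: [0.5278, -0.1808, 0.0366]
tcp_rot: [-180.0, 0.0, -176.3]
contact_force: [-1.5, 1.5, 4.7]
width: 0.0007
finger_force: 2.3
```

Request:
{"method": "step_arm", "body": {
  "deltas": [
    [[0, 0, 0.05], [0, 0, 0], -1],
    [[0, 0, 0.06], [0, 0, 0], -1],
    [[0, 0, 0.06], [0, 0, 0], -1]
  ]
}}

```text
clock: 37.35
ee_pos: [0.5278, -0.1808, 0.0362]
tcp_rot: [-180.0, 0.0, -176.3]
contact_force: [-1.1, 1.2, 6.0]
width: 0.0006
finger_force: 3.2
```

Request:
{"method": "step_arm", "body": {
  "deltas": [
    [[0, 0, 0.04], [0, 0, 0], -1],
    [[0, 0, 0.04], [0, 0, 0], -1]
  ]
}}

```text
clock: 37.6
ee_pos: [0.5278, -0.1808, 0.0361]
tcp_rot: [-180.0, 0.0, -176.3]
contact_force: [-1.8, 1.6, 9.9]
width: 0.0005
finger_force: 4.8
```

Bottomed out: 9.9 N with no further travel. Releasing and withdrawing.

Request:
{"method": "step_arm", "body": {
  "deltas": [
    [[0, 0, 0.03], [0, 0, 0], -1],
    [[0, 0, 0.03], [0, 0, 0], -1],
    [[0, 0, -0.5], [0, 0, 0], -1],
    [[0, 0, -1.5], [0, 0, 0], -1],
    [[0, 0, -5], [0, 0, 0], -1],
    [[0, -3, -10], [0, 0, 0], -1],
    [[0, -9, -10.5], [0, 0, 0], -1],
    [[0, -15, -10.5], [0, 0, 0], -1],
    [[0, -20, -10.5], [0, 0, 0], -1],
    [[0, -25, -10.5], [0, 0, 0], -1],
    [[0, -25, -10.5], [0, 0, 0], -1],
    [[0, -25, -10.5], [0, 0, 0], -1]
  ]
}}

```text
clock: 39.1
ee_pos: [0.5433, -0.4301, 0.1399]
tcp_rot: [179.9, -0.1, -176.3]
contact_force: [0.1, 0.4, 0.3]
width: 0.0004
finger_force: 0.0
```

```bash
python3 ang.py; python3 -c "
from h import *
st(); print(ctrl.hand_in())"
```

```text
top 0 bounds [-0.29  0.31] centre 0.01
top 1 bounds [-0.35  0.33] centre -0.01
top 2 bounds [-0.29  0.39] centre 0.05
side 0 bounds [-0.19  0.35] centre 0.08
side 1 bounds [-0.29  0.37] centre 0.04
side 2 bounds [-0.29  0.39] centre 0.05
t 39.2 sel mm [   0.4 -323.6  140.7] rot [ 1.7998e+02 -1.0000e-02 -1.7624e+02] F [ 0.19 -0.   -0.53] w 0.0003
the job is handed in; nothing more can be done
None
```

I set the wheels to green, blue and red (left to right), each centred within about 0.08 rad by both cameras, then pressed the green button fully down, released it, withdrew the arm and handed in at 39 s; the highest force read on a wheel was about 8 N.

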